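# Charge a mill jar with grinding balls and close it

### The arm

A 6-joint arm with a two-finger parallel gripper is mounted at the origin on a cart in front of the work surface, level with it; the furniture and walls round the work are solid. World frame = base frame: x ahead of the robot, y to its left, z up, the work surface at z = 0. Lengths are in m, angles in rad, forces in N, time in s.
With the tool pointing down it reaches from about 0.375 to 0.925 m from the base axis. Payload 5.7 kg.
Tool frame: the origin (TCP) lies midway between the tips of the shut fingers; the grasp point (between the pads) lies 19 mm behind it; z points along the fingers, y is the line along which they close (so a half turn about z gives the same grasp; the last joint's range is limited). The gripper opens to 88 mm and grips with 3 to 60 N. Pads are 20 mm wide; open, the fingers measure 115 mm over their backs; the gripper's body (75 mm by 178 mm) begins 61 mm behind the grasp point.
Start: joints at [-1.357, 0.359, 1.51, -0, 1.272, -0.115], TCP at [0.194, -0.568, 0.193] pointing down, gripper open.
Joint ranges: [-2.97, 2.97], [-1.01, 2.36], [0.21, 2.38], [-0.96, 4.11], [0.2, 2.71], [-2.98, 2.98]. Speed limits (rad/s): [2.39, 2.39, 3.14, 3.14, 3.14, 3.14].

### API

Orientations are given as a unit quaternion [x, y, z, w].
In Python, from bench import move_ptp, servo_line, goto_joints, move_gripper, sleep, inverse_kinematics, capture, PlanningError, close_job, spot_in, silhouettes, current_clock, current_joint_pos, current_qvel, current_joint_torque, current_position, current_orientation, current_force, current_torque, current_finger_gap, current_grip_force gives the robot as it stands. Calls block until the motion is done:
- move_ptp(position, orientation): joint-space move of the TCP to a pose.
- servo_line(position, orientation=None, rate=0.15, contact_N=None): straight line of the TCP; orientation=None keeps the orientation; rate is the mean speed in m/s. With contact_N (N) it stops when the force on the tool has changed by that much, and returns True; else False.
- goto_joints(angles): joint-space move.
- move_gripper(opening): finger opening in m; the grip force is fixed at half the most; returns when the fingers have stopped.
- sleep(seconds).
- inverse_kinematics(position, orientation): joint angles nearest the present ones, or None.
- capture(name): name is "scene" or "side" or "wrist"; returns a dict with "image" (384x512x3 uint8, blue, green, red), "range_z" (384x512 float32, m along the optical axis (not along the pixel's ray), 0 where there is no reading), "intrinsics" (3x3 intrinsics, pixels), "k1" (the pictures are not rectified: a ray, as slopes to the right and down, at radius r is drawn at 1 + k1 r^2 times it, then the intrinsics apply), "R" (3x3) and "t" (3): a world point X has camera coordinates R X + t. Camera axes: x right, y down, z forward; pixel columns grow to the right and rows downward; lengths in m; the calibration is good to about 2 mm. A picture is of the moment at which its call begins.
A pose or a line that the arm cannot do raises PlanningError and nothing moves.
- close_job(): hands the job in; it is judged then, once.
Trained networks look in the newest picture that a camera, given by its name, has taken for a name from the list of things; names that differ only in an ending like _2 or _b are one class to them, and where a whole thing is asked for, a point or a joint stands for the part that bears it (a point fixed in the world has none). Each returns a list of dicts, best first, with "conf" (0 to 1); they miss things now and then, are a little off and sometimes report something else, mostly with a low value. They report only what shows in the picture. A call takes as long as a camera call.
- spot_in(camera, query): "xy" ([column, row] in pixels, amid what is visible of it).
- silhouettes(camera, query): "region" (384x512 bool, what is visible of it) and "xy" ([column, row] in pixels, amid what is visible of it).
Readings, each from a call of its own:
- current_clock(): time.
- current_joint_pos(): joint angles.
- current_qvel(): joint speeds.
- current_joint_torque(): joint torques, N m.
- current_position(): TCP position.
- current_orientation(): TCP orientation.
- current_force(): force on the tool from outside, world axes, zero at the start.
- current_torque(): the same for the moment, N m.
- current_finger_gap(): finger opening in m.
- current_grip_force(): force on a finger pad.
Only numpy, scipy, OpenCV 4.12 (cv2) and the standard library are available. Lean on these libraries where they do the work, as an engineer would, in place of code of your own. Each camera call takes 0.05 s, during which the arm holds its last target. There are 200 camera calls.

### The job

Charge the mill jar: with the scoop that lies in the blue tray, scoop up the white grinding balls and tip them into the open steel jar, without touching the balls with the fingers; at least five of the six must go in, and one left over may only stay in the tray. Then put the scoop down flat, in the tray or on the worktop clear of the jar, and close the jar with its steel lid, seated fully in the mouth. Leave the jar standing and the other things where they are.

Things in the scene. Friction and masses are not known exactly. Their poses are not given: they have to be found in the camera images.
- tray: open blue plastic tray, fixed, outside 158 (x) x 92 mm (y); inside 150 x 84 mm, floor 3 mm thick, walls 4 mm; walls 16 mm high at the +x end, the side walls rising straight to 42 mm at x = -45 mm, the -x end wall 42 mm high. Origin: centre of its underside; +x points away from the robot, to the end where the scoop lies; the balls lie at the -x end
- scoop: steel scoop, 0.16 kg, lying flat in the tray. Origin: centre of the flat underside of its pan; the mouth looks to its -x (to the tray's -x end). Pan 72 (x) x 75 mm (y, 4.5 mm clear of each tray wall), bottom 3 mm thick, 1.5 mm at the straight front edge (x = -36 mm); side walls 2 mm thick, rising from 8 mm near the mouth to 40 mm at the back wall (x = 36 mm)
- scoop_grip (a point): point to grip in the scoop's black handle: x = 85, y = 0, z = 52 mm in the scoop's frame, same axes. The handle is a straight bar along x, x from 36 to 136 mm, 18 mm wide (y), z from 38 to 58 mm; it passes above the tray's wall
- scoop_nose (a point): middle of the scoop's front edge, at the underside: x = -36, y = 0, z = 0 mm in the scoop's frame
- ball1: white ceramic grinding ball, 20 mm in diameter, 25 g, one of six alike in the tray; origin: its centre
- ball2: white ceramic grinding ball, 20 mm in diameter, 25 g, one of six alike in the tray; origin: its centre
- ball3: white ceramic grinding ball, 20 mm in diameter, 25 g, one of six alike in the tray; origin: its centre
- ball4: white ceramic grinding ball, 20 mm in diameter, 25 g, one of six alike in the tray; origin: its centre
- ball5: white ceramic grinding ball, 20 mm in diameter, 25 g, one of six alike in the tray; origin: its centre
- ball6: white ceramic grinding ball, 20 mm in diameter, 25 g, one of six alike in the tray; origin: its centre
- mill_jar: open steel mill jar with a green ring, 1.4 kg, loose, 116 mm outside diameter, 66 mm high; mouth 100 mm in diameter, inner floor 10 mm above the underside. Origin: centre of its underside, z up
- jar_mouth (a point): centre of the jar's mouth, level with the rim, 66 mm above the jar's underside
- jar_lid: round steel lid, 0.3 kg, lying knob up on the worktop. Origin: centre of the underside of its spigot, z up. Spigot 92 mm in diameter, 7 mm deep, goes into the jar's mouth; plate 116 mm in diameter, z 7 to 16 mm, rests on the rim (lid origin then 59 mm above the jar's); black round knob 26 mm in diameter, z 16 to 46 mm
- lid_knob (a point): point on the axis of the lid's knob to grip at from above, 37 mm above the lid's origin
- jar_blue: white screw-top jar with a blue cap, 52 mm wide, 70 mm high; a bystander; origin: centre of its underside
- bottle_red: white plastic bottle with a red cap, 72 mm wide, 155 mm high; a bystander; origin: centre of its underside
- slide_box: flat dark blue lidded box, 79 x 110 x 34 mm; a bystander; origin: centre of its underside

How it is judged:
On the way, in this order (a step that is already met when the one before it is completed fails the run):
1. a grinding ball rides in the scoop, lifted clear above the tray (height (world z) of scoop above 0.045 m and ((x of ball1 in the frame of scoop between -0.036 and 0.036 m and y of ball1 in the frame of scoop between -0.036 and 0.036 m and z of ball1 in the frame of scoop between 0 and 0.045 m) or (x of ball2 in the frame of scoop between -0.036 and 0.036 m and y of ball2 in the frame of scoop between -0.036 and 0.036 m and z of ball2 in the frame of scoop between 0 and 0.045 m) or (x of ball3 in the frame of scoop between -0.036 and 0.036 m and y of ball3 in the frame of scoop between -0.036 and 0.036 m and z of ball3 in the frame of scoop between 0 and 0.045 m) or (x of ball4 in the frame of scoop between -0.036 and 0.036 m and y of ball4 in the frame of scoop between -0.036 and 0.036 m and z of ball4 in the frame of scoop between 0 and 0.045 m) or (x of ball5 in the frame of scoop between -0.036 and 0.036 m and y of ball5 in the frame of scoop between -0.036 and 0.036 m and z of ball5 in the frame of scoop between 0 and 0.045 m) or (x of ball6 in the frame of scoop between -0.036 and 0.036 m and y of ball6 in the frame of scoop between -0.036 and 0.036 m and z of ball6 in the frame of scoop between 0 and 0.045 m))), for 0.1 s.
2. at least five of the six balls lie in the jar ((((horizontal distance between ball2 and mill_jar below 0.05 m and z of ball2 in the frame of mill_jar between 0 and 0.06 m) and (horizontal distance between ball3 and mill_jar below 0.05 m and z of ball3 in the frame of mill_jar between 0 and 0.06 m) and (horizontal distance between ball4 and mill_jar below 0.05 m and z of ball4 in the frame of mill_jar between 0 and 0.06 m) and (horizontal distance between ball5 and mill_jar below 0.05 m and z of ball5 in the frame of mill_jar between 0 and 0.06 m) and (horizontal distance between ball6 and mill_jar below 0.05 m and z of ball6 in the frame of mill_jar between 0 and 0.06 m)) or ((horizontal distance between ball1 and mill_jar below 0.05 m and z of ball1 in the frame of mill_jar between 0 and 0.06 m) and (horizontal distance between ball3 and mill_jar below 0.05 m and z of ball3 in the frame of mill_jar between 0 and 0.06 m) and (horizontal distance between ball4 and mill_jar below 0.05 m and z of ball4 in the frame of mill_jar between 0 and 0.06 m) and (horizontal distance between ball5 and mill_jar below 0.05 m and z of ball5 in the frame of mill_jar between 0 and 0.06 m) and (horizontal distance between ball6 and mill_jar below 0.05 m and z of ball6 in the frame of mill_jar between 0 and 0.06 m)) or ((horizontal distance between ball1 and mill_jar below 0.05 m and z of ball1 in the frame of mill_jar between 0 and 0.06 m) and (horizontal distance between ball2 and mill_jar below 0.05 m and z of ball2 in the frame of mill_jar between 0 and 0.06 m) and (horizontal distance between ball4 and mill_jar below 0.05 m and z of ball4 in the frame of mill_jar between 0 and 0.06 m) and (horizontal distance between ball5 and mill_jar below 0.05 m and z of ball5 in the frame of mill_jar between 0 and 0.06 m) and (horizontal distance between ball6 and mill_jar below 0.05 m and z of ball6 in the frame of mill_jar between 0 and 0.06 m)) or ((horizontal distance between ball1 and mill_jar below 0.05 m and z of ball1 in the frame of mill_jar between 0 and 0.06 m) and (horizontal distance between ball2 and mill_jar below 0.05 m and z of ball2 in the frame of mill_jar between 0 and 0.06 m) and (horizontal distance between ball3 and mill_jar below 0.05 m and z of ball3 in the frame of mill_jar between 0 and 0.06 m) and (horizontal distance between ball5 and mill_jar below 0.05 m and z of ball5 in the frame of mill_jar between 0 and 0.06 m) and (horizontal distance between ball6 and mill_jar below 0.05 m and z of ball6 in the frame of mill_jar between 0 and 0.06 m)) or ((horizontal distance between ball1 and mill_jar below 0.05 m and z of ball1 in the frame of mill_jar between 0 and 0.06 m) and (horizontal distance between ball2 and mill_jar below 0.05 m and z of ball2 in the frame of mill_jar between 0 and 0.06 m) and (horizontal distance between ball3 and mill_jar below 0.05 m and z of ball3 in the frame of mill_jar between 0 and 0.06 m) and (horizontal distance between ball4 and mill_jar below 0.05 m and z of ball4 in the frame of mill_jar between 0 and 0.06 m) and (horizontal distance between ball6 and mill_jar below 0.05 m and z of ball6 in the frame of mill_jar between 0 and 0.06 m)) or ((horizontal distance between ball1 and mill_jar below 0.05 m and z of ball1 in the frame of mill_jar between 0 and 0.06 m) and (horizontal distance between ball2 and mill_jar below 0.05 m and z of ball2 in the frame of mill_jar between 0 and 0.06 m) and (horizontal distance between ball3 and mill_jar below 0.05 m and z of ball3 in the frame of mill_jar between 0 and 0.06 m) and (horizontal distance between ball4 and mill_jar below 0.05 m and z of ball4 in the frame of mill_jar between 0 and 0.06 m) and (horizontal distance between ball5 and mill_jar below 0.05 m and z of ball5 in the frame of mill_jar between 0 and 0.06 m)))), for 0.3 s.
At the end, for the whole second after the job is handed in: Five or six balls in the jar, any other in the tray; lid in the mouth within 5 mm of the axis, level within 0.05 rad, plate on the rim within 2 mm; jar upright; scoop flat (0.35 rad) in tray or on worktop, under 30 mm up, touching neither jar nor lid; scoop, lid, jar at rest ((((horizontal distance between ball2 and mill_jar below 0.05 m and z of ball2 in the frame of mill_jar between 0 and 0.06 m) and (horizontal distance between ball3 and mill_jar below 0.05 m and z of ball3 in the frame of mill_jar between 0 and 0.06 m) and (horizontal distance between ball4 and mill_jar below 0.05 m and z of ball4 in the frame of mill_jar between 0 and 0.06 m) and (horizontal distance between ball5 and mill_jar below 0.05 m and z of ball5 in the frame of mill_jar between 0 and 0.06 m) and (horizontal distance between ball6 and mill_jar below 0.05 m and z of ball6 in the frame of mill_jar between 0 and 0.06 m)) or ((horizontal distance between ball1 and mill_jar below 0.05 m and z of ball1 in the frame of mill_jar between 0 and 0.06 m) and (horizontal distance between ball3 and mill_jar below 0.05 m and z of ball3 in the frame of mill_jar between 0 and 0.06 m) and (horizontal distance between ball4 and mill_jar below 0.05 m and z of ball4 in the frame of mill_jar between 0 and 0.06 m) and (horizontal distance between ball5 and mill_jar below 0.05 m and z of ball5 in the frame of mill_jar between 0 and 0.06 m) and (horizontal distance between ball6 and mill_jar below 0.05 m and z of ball6 in the frame of mill_jar between 0 and 0.06 m)) or ((horizontal distance between ball1 and mill_jar below 0.05 m and z of ball1 in the frame of mill_jar between 0 and 0.06 m) and (horizontal distance between ball2 and mill_jar below 0.05 m and z of ball2 in the frame of mill_jar between 0 and 0.06 m) and (horizontal distance between ball4 and mill_jar below 0.05 m and z of ball4 in the frame of mill_jar between 0 and 0.06 m) and (horizontal distance between ball5 and mill_jar below 0.05 m and z of ball5 in the frame of mill_jar between 0 and 0.06 m) and (horizontal distance between ball6 and mill_jar below 0.05 m and z of ball6 in the frame of mill_jar between 0 and 0.06 m)) or ((horizontal distance between ball1 and mill_jar below 0.05 m and z of ball1 in the frame of mill_jar between 0 and 0.06 m) and (horizontal distance between ball2 and mill_jar below 0.05 m and z of ball2 in the frame of mill_jar between 0 and 0.06 m) and (horizontal distance between ball3 and mill_jar below 0.05 m and z of ball3 in the frame of mill_jar between 0 and 0.06 m) and (horizontal distance between ball5 and mill_jar below 0.05 m and z of ball5 in the frame of mill_jar between 0 and 0.06 m) and (horizontal distance between ball6 and mill_jar below 0.05 m and z of ball6 in the frame of mill_jar between 0 and 0.06 m)) or ((horizontal distance between ball1 and mill_jar below 0.05 m and z of ball1 in the frame of mill_jar between 0 and 0.06 m) and (horizontal distance between ball2 and mill_jar below 0.05 m and z of ball2 in the frame of mill_jar between 0 and 0.06 m) and (horizontal distance between ball3 and mill_jar below 0.05 m and z of ball3 in the frame of mill_jar between 0 and 0.06 m) and (horizontal distance between ball4 and mill_jar below 0.05 m and z of ball4 in the frame of mill_jar between 0 and 0.06 m) and (horizontal distance between ball6 and mill_jar below 0.05 m and z of ball6 in the frame of mill_jar between 0 and 0.06 m)) or ((horizontal distance between ball1 and mill_jar below 0.05 m and z of ball1 in the frame of mill_jar between 0 and 0.06 m) and (horizontal distance between ball2 and mill_jar below 0.05 m and z of ball2 in the frame of mill_jar between 0 and 0.06 m) and (horizontal distance between ball3 and mill_jar below 0.05 m and z of ball3 in the frame of mill_jar between 0 and 0.06 m) and (horizontal distance between ball4 and mill_jar below 0.05 m and z of ball4 in the frame of mill_jar between 0 and 0.06 m) and (horizontal distance between ball5 and mill_jar below 0.05 m and z of ball5 in the frame of mill_jar between 0 and 0.06 m))) and ((horizontal distance between ball1 and mill_jar below 0.05 m and z of ball1 in the frame of mill_jar between 0 and 0.06 m) or (x of ball1 in the frame of tray between -0.078 and 0.078 m and y of ball1 in the frame of tray between -0.045 and 0.045 m and z of ball1 in the frame of tray between 0 and 0.06 m)) and ((horizontal distance between ball2 and mill_jar below 0.05 m and z of ball2 in the frame of mill_jar between 0 and 0.06 m) or (x of ball2 in the frame of tray between -0.078 and 0.078 m and y of ball2 in the frame of tray between -0.045 and 0.045 m and z of ball2 in the frame of tray between 0 and 0.06 m)) and ((horizontal distance between ball3 and mill_jar below 0.05 m and z of ball3 in the frame of mill_jar between 0 and 0.06 m) or (x of ball3 in the frame of tray between -0.078 and 0.078 m and y of ball3 in the frame of tray between -0.045 and 0.045 m and z of ball3 in the frame of tray between 0 and 0.06 m)) and ((horizontal distance between ball4 and mill_jar below 0.05 m and z of ball4 in the frame of mill_jar between 0 and 0.06 m) or (x of ball4 in the frame of tray between -0.078 and 0.078 m and y of ball4 in the frame of tray between -0.045 and 0.045 m and z of ball4 in the frame of tray between 0 and 0.06 m)) and ((horizontal distance between ball5 and mill_jar below 0.05 m and z of ball5 in the frame of mill_jar between 0 and 0.06 m) or (x of ball5 in the frame of tray between -0.078 and 0.078 m and y of ball5 in the frame of tray between -0.045 and 0.045 m and z of ball5 in the frame of tray between 0 and 0.06 m)) and ((horizontal distance between ball6 and mill_jar below 0.05 m and z of ball6 in the frame of mill_jar between 0 and 0.06 m) or (x of ball6 in the frame of tray between -0.078 and 0.078 m and y of ball6 in the frame of tray between -0.045 and 0.045 m and z of ball6 in the frame of tray between 0 and 0.06 m)) and horizontal distance between jar_lid and mill_jar below 0.005 m and z of jar_lid in the frame of mill_jar between 0.057 and 0.061 m and angle between the z axis of jar_lid and the z axis of mill_jar, either way round below 0.05 rad and angle between jar_lid's own z axis and vertical below 0.08 rad and angle between mill_jar's own z axis and vertical below 0.05 rad and height (world z) of mill_jar below 0.005 m and angle between scoop's own z axis and vertical below 0.35 rad and height (world z) of scoop below 0.03 m and contact force between scoop and mill_jar below 0.1 N and contact force between scoop and jar_lid below 0.1 N and linear speed of each of scoop, jar_lid, mill_jar below 0.02 m/s).
It fails at once if the fingers touch a grinding ball (more than 0.5 N) (contact force between the fingers and ball1 above 0.5 N or contact force between the fingers and ball2 above 0.5 N or contact force between the fingers and ball3 above 0.5 N or contact force between the fingers and ball4 above 0.5 N or contact force between the fingers and ball5 above 0.5 N or contact force between the fingers and ball6 above 0.5 N).
It fails at once if the jar is tipped by more than 0.35 rad (angle between mill_jar's own z axis and vertical above 0.35 rad).
It fails at once if a bystander (blue-capped jar, red-capped bottle, blue box) is shifted by more than 40 mm (distance of any of jar_blue, bottle_red, slide_box from where it was at the start of the episode above 0.04 m).
It also fails if it takes over 72 s, if anything falls off the work surface, if the arm or the gripper's body presses on something with over 40 N, if the wrist force passes 120 N, or if a joint passes its speed limit or range.

## Working session

There is one attempt and no reset: what is moved stays moved. The work goes in short steps, each a Python script; the robot and the scene stay as the last script left them, time stands still between calls to the robot, and variables do not carry over. Pictures are saved under pics/ and viewed, at most 10 in all, crops included, and the job is handed in when it is done.

```bash
mkdir -p pics; cat > h.py <<'E'
import numpy as np, cv2
from scipy.spatial.transform import Rotation as Rn
from bench import *
def pts(c, mask):
    K=c["intrinsics"]; v,u=np.nonzero(mask&(c["range_z"]>0)); z=c["range_z"][v,u]
    d=np.stack([(u-K[0,2])/K[0,0],(v-K[1,2])/K[1,1]],1); s=d.copy()
    for _ in range(8): s=d/(1+c["k1"]*(s**2).sum(1))[:,None]
    P=np.c_[s*z[:,None],z]
    return (P-c["t"])@c["R"]
def cloud(cam,q,c):
    return [(r["conf"],r["xy"],pts(c,r["region"])) for r in silhouettes(cam,q)]
E
python3 - <<'E'
from h import *
print(current_position(),current_orientation())
ims=[]
for cam in ["scene","side"]:
    c=capture(cam); ims.append(c["image"]); np.savez("pics/"+cam+"0.npz",**c)
    print(cam,"campos",-c["R"].T@c["t"])
    for q in ["tray","scoop","ball1","mill_jar","jar_lid","lid_knob","jar_blue","bottle_red","slide_box"]:
        for conf,xy,P in cloud(cam,q,c)[:7]:
            if conf>.3 and len(P): print(q,round(conf,2),np.round(xy),len(P),np.round(np.median(P,0),3),np.round(np.percentile(P,2,0),3),np.round(np.percentile(P,98,0),3))
cv2.imwrite("pics/a.png",cv2.resize(np.vstack(ims),None,fx=.78,fy=.78))
E
```

```text
[ 0.19356906 -0.56714695  0.1919352 ] [ 9.86515753e-01  1.63663869e-01 -4.31384887e-05 -8.97070464e-04]
scene campos [0.28817522 0.59836291 0.84577144]
tray 0.76 [277. 265.] 1380 [0.45  0.184 0.016] [ 0.401  0.125 -0.001] [0.564 0.227 0.043]
scoop 0.56 [254. 248.] 1519 [0.525 0.154 0.008] [0.472 0.123 0.002] [0.627 0.199 0.061]
ball1 0.58 [294. 267.] 49 [0.418 0.162 0.018] [0.412 0.151 0.01 ] [0.425 0.168 0.022]
ball1 0.53 [282. 267.] 59 [0.446 0.181 0.018] [0.438 0.172 0.009] [0.455 0.187 0.023]
ball1 0.41 [285. 279.] 25 [0.427 0.204 0.022] [0.423 0.198 0.017] [0.434 0.208 0.026]
ball1 0.37 [290. 272.] 41 [0.423 0.183 0.019] [0.417 0.173 0.016] [0.429 0.189 0.023]
mill_jar 0.74 [306. 150.] 1787 [ 0.516 -0.171  0.037] [ 0.46  -0.215  0.004] [ 0.568 -0.104  0.066]
mill_jar 0.58 [156. 226.] 1193 [0.749 0.211 0.033] [ 0.715  0.164 -0.001] [0.798 0.253 0.037]
jar_lid 0.79 [290. 206.] 1388 [0.486 0.016 0.015] [ 0.438 -0.042  0.011] [0.541 0.062 0.045]
jar_lid 0.55 [288. 260.] 46 [0.442 0.157 0.019] [0.435 0.149 0.013] [0.449 0.162 0.023]
jar_blue 0.68 [218. 146.] 515 [ 0.731 -0.059  0.052
[... 768 characters left out ...]
[ 0.437 -0.043  0.009] [0.54  0.063 0.046]
mill_jar 0.68 [312. 244.] 559 [0.436 0.136 0.024] [0.399 0.093 0.001] [0.556 0.204 0.044]
mill_jar 0.62 [298. 161.] 1471 [ 0.515 -0.142  0.041] [ 0.46  -0.216  0.007] [ 0.568 -0.104  0.068]
jar_lid 0.62 [296. 209.] 1139 [0.488 0.017 0.016] [ 0.436 -0.042  0.008] [0.541 0.063 0.046]
lid_knob 0.81 [298. 207.] 1207 [0.487 0.017 0.016] [ 0.436 -0.048 -0.   ] [0.542 0.063 0.046]
jar_blue 0.8 [210. 176.] 455 [ 0.733 -0.056  0.05 ] [ 0.713 -0.089  0.009] [ 0.758 -0.047  0.073]
bottle_red 0.69 [190. 199.] 1356 [0.744 0.089 0.082] [0.718 0.046 0.002] [0.782 0.103 0.151]
slide_box 0.38 [190. 232.] 36 [0.74  0.166 0.034] [0.729 0.159 0.031] [0.751 0.172 0.036]
```

View pics/a.png

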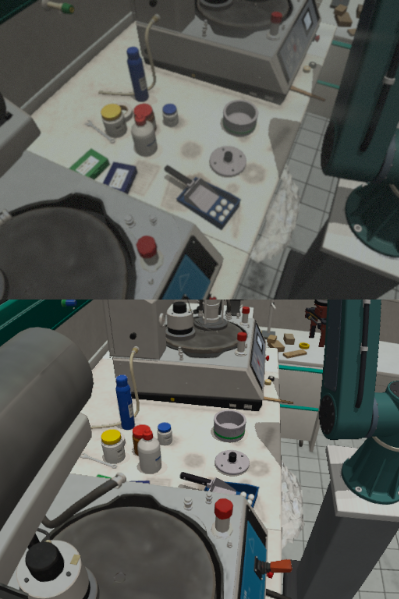

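The scene shows the tray, with six white balls at its robot end and the scoop handle pointing away, at about (205,205) in the upper half. The lid is at (228,160) and the jar at (238,118), with machines to the left and right. Next I'll take wrist close-ups of the tray, lid and jar.

```bash
python3 - <<'E'
from h import *
# obstacle height map from the first pictures
A=np.vstack([pts(c,c["range_z"]>0) for c in (np.load("pics/scene0.npz"),np.load("pics/side0.npz"))])
print("max height cm; rows x .35..0.85, cols y -.4...4")
for x in np.arange(.35,.86,.05):
    r=[]
    for y in np.arange(-.45,.46,.05):
        s=A[(abs(A[:,0]-x)<.025)&(abs(A[:,1]-y)<.025)]
        r.append("%3d"%(100*s[:,2].max()) if len(s) else "  .")
    print("%.2f"%x,*r)
q=Rn.from_euler("xyz",[np.pi,0,0]).as_quat()
ims=[]
for i,p in enumerate([[.47,.15,.34],[.50,-.10,.36]]):
    move_ptp(p,q)
    c=capture("wrist"); np.savez(f"pics/w{i}.npz",**c); ims.append(c["image"])
    print(current_clock(),"cam",-c["R"].T@c["t"],np.round(c["R"],2).tolist())
    for n in ["tray","scoop","ball1","mill_jar","jar_lid","lid_knob"]:
        for conf,xy,P in cloud("wrist",n,c)[:7]:
            if conf>.3 and len(P): print(n,round(conf,2),np.round(xy),len(P),np.round(np.median(P,0),3),np.round(np.percentile(P,2,0),3),np.round(np.percentile(P,98,0),3))
cv2.imwrite("pics/b.png",cv2.resize(np.vstack(ims),None,fx=.78,fy=.78))
E
```

```text
max height cm; rows x .35..0.85, cols y -.4...4
0.35   1   1   0   0   0   0   0   0   0   0   0   0   0   0   0   0   9   9  17
0.40  13  13  13  12   0   0   0   0   0   0   0   0   4   4   4  16  18  18  18
0.45  20  20  20  20   0   6   6   6   1   2   2   3   4   4   4  20  20  28  28
0.50  28  29  20  20   0   6   6   7   2   4   1   4   3   3   0  20  23  28  28
0.55  21  21  20  20   .   7   6   6   1   1   1   4   6   4   0  20  23  23  21
0.60  21  20  21  20   0   0   0   0   0   0   0   0   6   0   0  19  20  21  21
0.65  21  21  20  20   0   0   0   0   0   0   0   0   6   0   0  20  20  21  21
0.70  40  21  23  23   0   0   0   7   7   0  11  10   0   3   3  19  21  55  55
0.75  32  21  23  23   0   0   0   7   8   9  15  15   3   3   3  20  20  60  60
0.80  40  41  43  43   0   0   0   0   9   9  11  11   3   3   3  20  43  61  61
0.85  20   .   0  44   0  18  17   0   0  10  10   5   3   3   3  20  42  61  61
3.8083 cam [0.551048   0.14908398 0.53065485] [[-0.0, -1.0, 0.0], [-0.96, 0.0, 0.29], [-0.29, -0.0, -0.96]]
tray 0.94 [237. 156.] 3330 [0.46  0.175 0.004] [ 0.40
[... 1330 characters left out ...]
91.] 93 [0.425 0.177 0.019] [0.417 0.171 0.012] [0.432 0.185 0.022]
ball1 0.58 [ 93. 177.] 112 [0.449 0.172 0.018] [0.44  0.167 0.01 ] [0.457 0.183 0.022]
ball1 0.54 [ 85. 172.] 120 [0.457 0.195 0.018] [0.447 0.189 0.009] [0.465 0.206 0.022]
ball1 0.52 [103. 193.] 67 [0.421 0.155 0.02 ] [0.414 0.15  0.015] [0.427 0.163 0.022]
ball1 0.43 [ 81. 188.] 96 [0.429 0.198 0.019] [0.421 0.192 0.011] [0.436 0.206 0.023]
mill_jar 0.68 [296. 138.] 4793 [ 0.513 -0.168  0.01 ] [ 0.464 -0.217  0.006] [ 0.57  -0.11   0.066]
jar_lid 0.81 [189. 153.] 3669 [0.494 0.004 0.015] [ 0.438 -0.046  0.01 ] [0.543 0.057 0.045]
lid_knob 0.91 [190. 151.] 3559 [0.492 0.004 0.015] [ 0.439 -0.046  0.013] [0.542 0.056 0.045]
```

View pics/b.png

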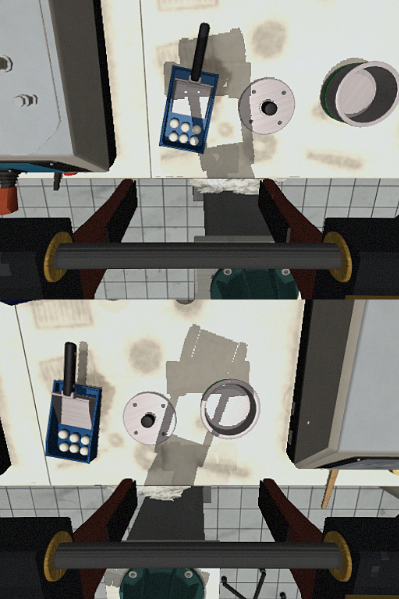

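Wrist views: the tray is yawed by some 8° with a 2x3 block of balls against its near end, the scoop handle points away at (203,50), the lid is at (268,107), and the jar is at (230,408) in the lower one. I'll fit the poses next, then check reachability and machine clearance.

```bash
python3 - <<'E'
from h import *
from scipy.optimize import least_squares
cs=[np.load(f) for f in ("pics/w0.npz","pics/w1.npz","pics/scene0.npz","pics/side0.npz")]
cl=[pts(c,c["range_z"]>0) for c in cs]
def circ(P,r,x0):
    f=least_squares(lambda p:np.hypot(P[:,0]-p[0],P[:,1]-p[1])-r,x0,loss="soft_l1",f_scale=.001); return f.x
for i,P in enumerate(cl):
    box=lambda x0,x1,y0,y1,z0,z1:P[(P[:,0]>x0)&(P[:,0]<x1)&(P[:,1]>y0)&(P[:,1]<y1)&(P[:,2]>z0)&(P[:,2]<z1)]
    H=box(.56,.66,.09,.2,.055,.066)
    if len(H)>10:
        m=H[:,:2].mean(0); lo,hi=H[:,0].min(),H[:,0].max(); d=np.linalg.svd(H[:,:2]-m)[2][0]; d*=np.sign(d[0])
        s=(H[:,:2]-m)@d; n=(H[:,:2]-m)@[-d[1],d[0]]
        print(i,"handle",len(H),m.round(4),"yaw",np.degrees(np.arctan2(d[1],d[0])).round(2),"end",(m+d*s.max()).round(4),"width",np.ptp(n).round(3),"z",np.median(H[:,2]).round(4))
    R=box(.44,.6,-.24,-.08,.062,.069); a=circ(R,.054,[.517,-.16]); print(i,"jar",a.round(4),len(R),np.median(R[:,2]).round(4))
    L=box(.42,.56,-.06,.075,.012,.02)
    K=box(.46,.53,-.03,.04,.040,.05)
    x=cv2.minEnclosingCircle(L[:,:2].astype(np.float32)) if len(L) else 0
    print(i,"knob",K[:,:2].mean(0).round(4),"mid",((K.max(0)+K.min(0))/2).round(4),"lid",np.round(x[0],4),round(x[1],4))
    T=box(.37,.58,.09,.25,.028,.046); T=T[(T[:,0]<.5)] 
    W=T[T[:,0]>.42]  # side walls high part
    for s,S in (("L",W[W[:,1]>.195]),("R",W[W[:,1]<.14])):
        if len(S)>15:
            k=np.polyfit(S[:,0],S[:,1],1); print(i,"tray side",s,len(S),"slope deg",np.degrees(np.arctan(k[0])).round(2),"y at .45",np.polyval(k,.45).round(4))
    E=box(.37,.42,.13,.2,.036,.046)
    if len(E)>10: k=np.polyfit(E[:,1],E[:,0],1); print(i,"end",len(E),"deg",np.degrees(np.arctan(-k[0])).round(2),"x at y=.16",np.polyval(k,.16).round(4))
    M=box(.4,.7,.23,.34,.08,.25); M2=box(.4,.7,-.34,-.22,.08,.25)
    print(i,"machine ymin",M[:,1].min().round(3) if len(M) else None, "ymax",M2[:,1].max().round(3) if len(M2) else None)
E
```

```text
0 handle 760 [0.5995 0.1431] yaw -11.86 end [0.6379 0.135 ] width 0.018 z 0.0591
0 jar [ 0.516 -0.161] 1575 0.0646
0 knob [0.49  0.007] mid [0.4899 0.006  0.0439] lid [0.4895 0.0064] 0.0579
0 tray side L 199 slope deg -10.41 y at .45 0.2191
0 tray side R 171 slope deg -10.82 y at .45 0.1295
0 end 180 deg -3.86 x at y=.16 0.4072
0 machine ymin 0.32 ymax None
1 handle 704 [0.5998 0.1416] yaw -11.08 end [0.6379 0.1342] width 0.019 z 0.0591
1 jar [ 0.5166 -0.1628] 1334 0.0645
1 knob [0.4904 0.005 ] mid [0.4896 0.0052 0.0438] lid [0.4898 0.0057] 0.058
1 tray side L 318 slope deg -10.08 y at .45 0.219
1 tray side R 190 slope deg -10.07 y at .45 0.1293
1 end 179 deg -3.96 x at y=.16 0.4075
1 machine ymin None ymax -0.292
2 handle 211 [0.5982 0.1465] yaw -11.87 end [0.6383 0.138 ] width 0.019 z 0.059
2 jar [ 0.5159 -0.1602] 341 0.0646
2 knob [0.4891 0.009 ] mid [0.4892 0.0088 0.0439] lid [0.4894 0.0081] 0.0589
2 tray side L 126 slope deg -9.92 y at .45 0.2212
2 tray side R 111 slope deg -9.89 y at .45 0.132
2 end 85 deg -0.91 x at y=.16 0.407
2 machine ymin 0.323 ymax -0.289
3 handle 209 [0.598  0.1471] yaw -12.1 end [0.6381 0.1385] width 0.019 z 0.06
3 jar [ 0.5151 -0.1601] 290 0.0658
3 knob [0.4887 0.0098] mid [0.4894 0.0081 0.0449] lid [0.4888 0.0074] 0.0593
3 tray side R 128 slope deg -10.67 y at .45 0.1316
3 end 67 deg 3.18 x at y=.16 0.406
3 machine ymin 0.323 ymax -0.288
```

```bash
cat >> h.py <<'E'
GX,GZ=.065,.032
def tool(ref,at,yaw,pitch):
    """TCP pose putting scoop-frame point ref at world point at; pitch>0 = nose up (deg)"""
    R=Rn.from_euler("z",yaw,degrees=True)*Rn.from_euler("y",pitch,degrees=True)
    p=np.array(at)+R.apply(np.array([GX,0,GZ])-np.array(ref))
    return p,(R*Rn.from_euler("x",180,degrees=True)).as_quat()
ORG=[0,0,0]; NOSE=[-.036,0,0]; BACK=[.036,0,0]
JAR=np.array([.516,-.161]); LID=np.array([.4895,.0068])
S0=np.array([.5046,.1640,.003]); YAW0=-11.5; YT=-10.3
E
python3 - <<'E'
from h import *
for n,a in [("lift",(BACK,[.48,.17,.04],YT,20)),("hi",(ORG,[.46,.05,.16],0,20)),("pre",(NOSE,[JAR[0]+.022,JAR[1],.09],0,15)),("dump",(NOSE,[JAR[0]+.022,JAR[1],.075],0,-55))]:
    p,q=tool(*a); print(n,np.round(p,3),inverse_kinematics(p,q))
p,q=tool(ORG,S0,YAW0,0); print("grasp",p)
move_gripper(.05)
move_ptp(p+[0,0,.08],q); servo_line(p,q,rate=.12)
print(current_force()); move_gripper(0.0)
print(current_position(),current_finger_gap(),current_grip_force(),current_force(),current_clock())
ims=[]
for cam in ("scene","wrist"):
    c=capture(cam); np.savez(f"pics/g_{cam}.npz",**c); ims.append(c["image"])
    P=pts(c,c["range_z"]>0)
    box=lambda x0,x1,y0,y1,z0,z1:P[(P[:,0]>x0)&(P[:,0]<x1)&(P[:,1]>y0)&(P[:,1]<y1)&(P[:,2]>z0)&(P[:,2]<z1)]
    T=box(.42,.5,.09,.25,.028,.046)
    for s,S in (("L",T[T[:,1]>.195]),("R",T[T[:,1]<.14])):
        if len(S)>15: k=np.polyfit(S[:,0],S[:,1],1); print(cam,s,len(S),np.degrees(np.arctan(k[0])),np.polyval(k,.45))
    H=box(.59,.66,.09,.2,.055,.066)
    if len(H)>15: k=np.polyfit(H[:,0],H[:,1],1); print(cam,"handle",len(H),np.degrees(np.arctan(k[0])),np.polyval(k,.61),H[:,0].max())
cv2.imwrite("pics/c.png",np.vstack([ims[0][180:330,150:400],ims[1][:300,100:350]]))
E
```

```text
lift [0.518 0.163 0.06 ] [0.10441677 0.61482947 1.49574906 0.09805589 1.36808061 1.81887307]
hi [0.532 0.05  0.168] [-0.02812975  0.50741111  1.39250782 -0.00962171  1.5906115   1.54417154]
pre [ 0.644 -0.161  0.095] [-0.301291    0.69119793  1.20610101 -0.0771028   1.49502296  1.2850385 ]
dump [ 0.57  -0.161  0.176] None
grasp [0.56829511 0.15104108 0.035     ]
[-0.01803951  0.16582312 -0.07388713]
[0.56828948 0.15102146 0.0349661 ] 0.0004124355083406386 0.0 [-0.1471768   0.07577275 -0.34567065] 9.225
scene L 127 -9.71288615068723 0.2211225095676586
scene R 112 -10.805467852935674 0.13185211535498154
scene handle 17 -18.47181862211239 0.1390419969493848 0.6350720484457855
wrist handle 2786 -10.917744972796102 0.14133810526276352 0.6389509604097756
```

View pics/c.png

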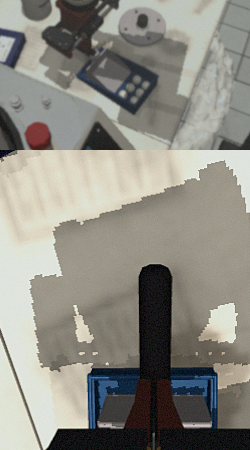

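The crops show the handle running into the hand between the brown fingers at (155,420), yet the reported gap is 0. I'll check the readings again and look closer.

```bash
python3 - <<'E'
from h import *
print(current_finger_gap(),current_grip_force(),current_orientation(),current_joint_pos())
sleep(.2)
print(current_finger_gap(),current_grip_force())
c=capture("wrist"); s=capture("scene")
P=pts(c,c["range_z"]>0)
H=P[(P[:,2]>.05)&(P[:,2]<.07)&(P[:,0]>.55)&(P[:,0]<.66)]
print(len(H),[ (x.round(3),H[abs(H[:,0]-x)<.003][:,1].min().round(4),H[abs(H[:,0]-x)<.003][:,1].max().round(4)) for x in np.arange(.56,.64,.01) if (abs(H[:,0]-x)<.003).any()])
cv2.imwrite("pics/d.png",np.hstack([cv2.resize(c["image"][150:384,160:352],None,fx=2,fy=2),cv2.resize(s["image"][170:287,180:276],None,fx=4,fy=4)]))
E
```

```text
0.00037998896361978715 0.0 [ 9.94965770e-01 -1.00215344e-01 -3.68276334e-05 -3.64189633e-06] [1.42329570e-01 5.21810823e-01 1.69300961e+00 3.09760525e-05
 9.26841969e-01 1.91387500e+00]
0.00045987837586611703 0.0
3795 [(np.float64(0.57), np.float64(0.1398), np.float64(0.1398)), (np.float64(0.58), np.float64(0.1379), np.float64(0.1572)), (np.float64(0.59), np.float64(0.1361), np.float64(0.1546)), (np.float64(0.6), np.float64(0.1337), np.float64(0.1526)), (np.float64(0.61), np.float64(0.1318), np.float64(0.1509)), (np.float64(0.62), np.float64(0.1293), np.float64(0.1486)), (np.float64(0.63), np.float64(0.1281), np.float64(0.1465))]
```

View pics/d.png

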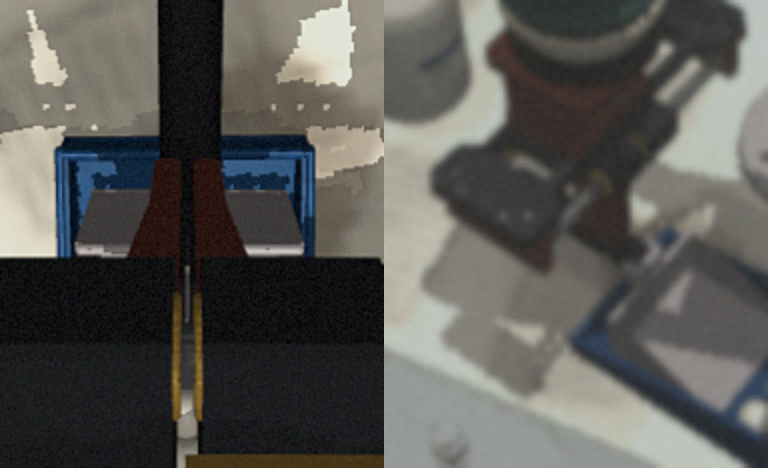

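```bash
python3 - <<'E'
from h import *
c=capture("wrist"); z=c["range_z"]; 
for v in range(215,290,6):
    row=[]
    for u in (240,245,248,251,254,257,260,265,270):
        m=np.zeros(z.shape,bool); m[v,u]=1; p=pts(c,m)
        row.append("%.3f,%.3f,%.3f"%tuple(p[0]) if len(p) else "-")
    print(v,*row)
E
```

```text
215 0.586,0.155,0.056 0.586,0.152,0.058 0.587,0.150,0.060 0.586,0.148,0.060 0.586,0.147,0.060 0.586,0.145,0.061 0.585,0.143,0.060 0.585,0.141,0.060 0.582,0.138,0.054
221 0.582,0.156,0.055 0.583,0.152,0.059 0.583,0.151,0.059 0.582,0.149,0.059 0.583,0.147,0.061 0.582,0.146,0.059 0.582,0.144,0.060 0.581,0.141,0.059 0.578,0.139,0.054
227 0.578,0.157,0.055 0.580,0.153,0.059 0.579,0.151,0.060 0.579,0.150,0.060 0.579,0.148,0.060 0.579,0.146,0.061 0.578,0.145,0.061 0.577,0.142,0.058 0.574,0.139,0.053
233 0.581,0.155,0.070 0.580,0.153,0.069 0.580,0.151,0.069 0.579,0.150,0.067 0.578,0.148,0.067 0.579,0.146,0.070 0.579,0.145,0.071 0.578,0.142,0.069 0.578,0.140,0.070
239 0.581,0.155,0.076 0.581,0.152,0.078 0.580,0.151,0.077 0.578,0.150,0.074 0.578,0.148,0.074 0.579,0.146,0.078 0.579,0.145,0.077 0.579,0.142,0.078 0.578,0.140,0.077
245 0.581,0.155,0.083 0.580,0.152,0.084 0.580,0.151,0.084 0.579,0.150,0.082 0.578,0.148,0.082 0.579,0.147,0.084 0.579,0.145,0.084 0.578,0.143,0.083 0.578,0.140,0.084
251 0.581,0.155,0.090 0.581,0.152,0.091 0.580,0.151,0.091 0.579,0.150,0.088 0.578,0.148,0.087 0.575,0.14
[... 357 characters left out ...]
 0.578,0.143,0.101 0.578,0.141,0.102
269 0.581,0.154,0.107 0.581,0.152,0.107 0.580,0.151,0.107 0.578,0.150,0.104 0.574,0.149,0.097 0.578,0.147,0.105 0.580,0.146,0.108 0.579,0.144,0.107 0.579,0.141,0.108
275 0.580,0.154,0.111 0.581,0.152,0.112 0.580,0.150,0.112 0.578,0.150,0.108 0.572,0.150,0.098 0.577,0.147,0.108 0.580,0.146,0.113 0.579,0.144,0.112 0.578,0.142,0.111
281 0.601,0.148,0.150 0.601,0.146,0.151 0.580,0.150,0.116 0.578,0.150,0.114 0.569,0.150,0.099 0.578,0.147,0.113 0.600,0.142,0.150 0.600,0.141,0.150 0.600,0.140,0.151
287 0.601,0.148,0.153 0.601,0.146,0.153 0.580,0.150,0.120 0.578,0.150,0.118 0.566,0.151,0.100 0.578,0.147,0.118 0.600,0.142,0.152 0.600,0.141,0.153 0.600,0.140,0.153
```

The wrist depth shows the fingertips ending at about z = 0.065, just above the handle top (0.061), although the TCP reads 0.035. The real fingertips are therefore about 30 mm short of the reported TCP along the tool axis, while the lateral position agrees. I'll open, go down with a contact guard and grip again.

```bash
python3 - <<'E'
from h import *
move_gripper(.05)
p=np.array(current_position()); p[2]=.009
print(servo_line(p,rate=.04,contact_N=4),current_position(),current_force())
move_gripper(0.0)
print(current_position(),current_finger_gap(),current_grip_force(),current_force(),current_clock())
c=capture("wrist"); s=capture("scene")
cv2.imwrite("pics/e.png",np.hstack([cv2.resize(c["image"][100:384,130:382],None,fx=1.6,fy=1.6),cv2.resize(s["image"][170:287,180:276],None,fx=3.5,fy=3.5)[:454]][:1]))
for n,c in(("w",c),("s",s)):
    P=pts(c,c["range_z"]>0)
    F=P[(P[:,0]>.54)&(P[:,0]<.6)&(P[:,1]>.1)&(P[:,1]<.2)&(P[:,2]>.09)]
    for lo in (.09,.10,.11,.12,.13): 
        f=F[(F[:,2]>lo)&(F[:,2]<lo+.01)]; print(n,lo,len(f),f.mean(0).round(4) if len(f) else "")
E
```

```text
False [0.5683817  0.15106279 0.00899877] [-0.4708904  -0.19284543 -0.45695705]
[0.56839473 0.15103486 0.00912715] 0.017771923673250735 29.987236261367798 [ 0.03101167  1.22283689 -0.18532212] 11.975
w 0.09 582 [0.5774 0.1487 0.0945]
w 0.1 265 [0.5736 0.1496 0.1042]
w 0.11 261 [0.5652 0.151  0.1156]
w 0.12 1906 [0.5925 0.1282 0.1264]
w 0.13 7627 [0.5935 0.1318 0.135 ]
s 0.09 5 [0.5572 0.1526 0.0921]
s 0.1 4 [0.562  0.1418 0.1064]
s 0.11 12 [0.5687 0.1713 0.116 ]
s 0.12 44 [0.5597 0.1779 0.1252]
s 0.13 96 [0.5502 0.1739 0.1352]
```

View pics/e.png

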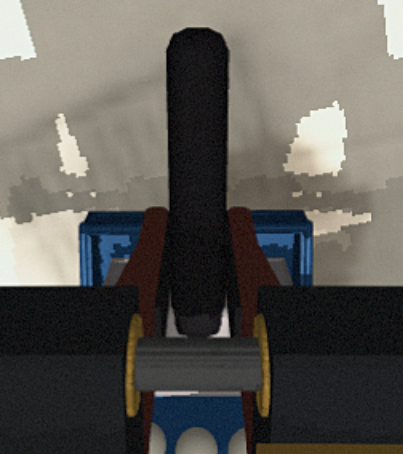

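Gripped this time: gap 17.8 mm, 30 N, handle between the fingers and centred over the tray's end wall (80–312 px). I'll regrip 6 mm deeper, then compare the handle line with the tray's centre line in the same wrist picture.

```bash
python3 - <<'E'
from h import *
move_gripper(.04)
p=np.array(current_position()); p[2]=.003
print(servo_line(p,rate=.04,contact_N=5)); move_gripper(0.0)
p=np.array(current_position()); f=np.array(current_force())
print(p,Rn.from_quat(current_orientation()).as_euler("zyx",degrees=True),current_finger_gap(),current_grip_force(),f,current_clock())
a=np.radians(-10.3); d=np.array([np.cos(a),np.sin(a)]); n=np.array([-d[1],d[0]])
for cam in ("wrist","scene"):
    c=capture(cam); im=c["image"].astype(int)
    P=pts(c,(im[...,0]>im[...,2]+25)&(im[...,0]>60)&(c["range_z"]>0)) 
    T=P[(P[:,0]>.535)&(P[:,0]<.59)&(P[:,1]>.08)&(P[:,1]<.24)&(P[:,2]>.012)&(P[:,2]<.026)]
    l=(T[:,:2]-p[:2])@n; print(cam,len(T),"tray lat rel tcp",np.percentile(l,[0,1,99,100]).round(4),"along max",((T[:,:2]-p[:2])@d).max().round(4))
    P=pts(c,c["range_z"]>0); H=P[(P[:,0]>.585)&(P[:,0]<.632)&(P[:,1]>.1)&(P[:,1]<.2)&(P[:,2]>.057)&(P[:,2]<.066)]
    if len(H)>30:
        s=(H[:,:2]-p[:2])@d; k=np.polyfit(s,(H[:,:2]-p[:2])@n,1); print("handle lat at tcp",k[1].round(4),"rel yaw",np.degrees(k[0]).round(2),"end along",s.max().round(4))
        H=P[(P[:,0]>.61)&(P[:,0]<.66)&(P[:,1]>.1)&(P[:,1]<.2)&(P[:,2]>.045)]; print("end",((H[:,:2]-p[:2])@d).max().round(4))
E
```

```text
False
[0.56834787 0.15108816 0.00309015] [1.14974159e+01 1.13480738e-02 1.79999843e+02] 0.017731704865517277 29.998827874660492 [-0.1878312  -0.46664123 -1.04659334] 13.4083
wrist 719 tray lat rel tcp [-0.0461 -0.0459  0.0471  0.0473] along max -0.0049
handle lat at tcp 0.0002 rel yaw -2.02 end along 0.0664
end 0.0722
scene 25 tray lat rel tcp [0.0422 0.0426 0.0486 0.0488] along max -0.01
```

```bash
sed -i 's/^GX,GZ=.*/GX,GZ=.064,.0/' h.py; cat >> h.py <<'E'
D=np.r_[Rn.from_euler("z",YT,degrees=True).apply([1,0,0])]; NV=np.array([-D[1],D[0],0])
P0=np.array([.56835,.15109,.0031])+.0004*NV      # TCP with the scoop lying at its start, yaw put right
ORG0=P0-D*GX; ORG0[2]=.0031
E
python3 - <<'E'
from h import *
t=lambda ref,at,pi:tool(ref,at,YT,pi)
p,q=t(ORG,ORG0+[0,0,.0005],0); servo_line(p,q,rate=.02); print(current_force())
for s,N in ((.040,8),(.056,10),(.0595,6)):
    p,q=t(ORG,ORG0-D*s+[0,0,.0005],0)
    h=servo_line(p,q,rate=.06 if s<.058 else .02,contact_N=N); a=(np.array(current_position())-P0); print(s,h,"along",(a@D).round(4),"lat",(a@NV).round(4),np.round(current_force(),2))
    if h: break
s=-(a@D); b=ORG0-D*s+D*.036
for pi,dz,back in ((5,.0015,.001),(12,.008,.003),(20,.02,.004)):
    p,q=t(BACK,b+D*back+[0,0,dz],pi); servo_line(p,q,rate=.05)
print(np.round(current_force(),2),current_finger_gap(),current_clock())
p[2]+=.05; servo_line(p,q,rate=.1)
c=capture("wrist"); s=capture("scene")
cv2.imwrite("pics/f.png",np.hstack([cv2.resize(c["image"],None,fx=.75,fy=.75),cv2.resize(s["image"][160:304,190:350],None,fx=2,fy=2)]))
E
```

```text
[-0.48061668 -0.08907069 -2.52157989]
0.04 False along -0.0396 lat 0.0001 [-0.67  0.38 -2.28]
0.056 False along -0.057 lat -0.0002 [-0.15 -0.81 -3.4 ]
0.0595 False along -0.0597 lat -0.0 [ 0.61 -0.02 -3.62]
[-0.88  0.08 -2.98] 0.01777806224976795 16.175
```

View pics/f.png

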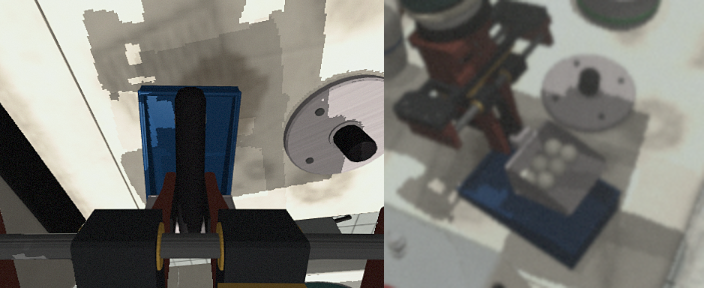

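The scene crop shows the scoop lifted above the tray with the balls at its back (545,160) and none visible in the tray. The tool load of about 3 N fits six balls. Next I'll check which dump poses the arm can reach.

```bash
python3 - <<'E'
from h import *
for yaw in (-40,-20,0,20,40,60,90):
    dv=np.r_[np.cos(np.radians(yaw)),np.sin(np.radians(yaw))]
    r=[]
    for pi in (20,10,0,-10,-20,-30,-40,-50,-60):
        z=.092 if pi>0 else .078
        p,q=tool(NOSE,np.r_[JAR+.02*dv,z],yaw,pi); j=inverse_kinematics(p,q); r.append("ok" if j is not None else "--")
    p,q=tool(NOSE,np.r_[JAR+.02*dv,.078],yaw,-30); j=inverse_kinematics(p,q)
    print(yaw,*r,None if j is None else np.round(j,2))
E
```

```text
-40 ok ok ok ok ok ok -- ok -- [-0.37  0.31  1.96 -0.42  0.4   2.25]
-20 ok ok ok ok ok ok -- ok -- [-0.45  0.3   1.98  0.15  0.35  1.35]
0 ok ok ok ok ok ok ok ok -- [-0.52  0.3   1.97  0.58  0.47  0.58]
20 ok ok ok ok ok ok ok ok ok [-0.58  0.33  1.93  0.69  0.68  0.14]
40 ok ok ok ok ok ok ok ok ok [-0.61  0.36  1.87  0.67  0.89 -0.17]
60 ok ok ok ok ok ok ok ok ok [-0.62  0.4   1.8   0.6   1.08 -0.42]
90 ok ok ok ok ok ok ok ok ok [-0.59  0.46  1.69  0.44  1.33 -0.77]
```

```bash
python3 - <<'E'
from h import *
Y=45; dv=np.array([np.cos(np.radians(Y)),np.sin(np.radians(Y)),0])
J=np.r_[JAR,0]
p,q=tool(ORG,[.48,.17,.16],YT,20); servo_line(p,q,rate=.15)
p,q=tool(NOSE,J+.02*dv+[0,0,.17],Y,20); servo_line(p,q,rate=.2)
print(np.round(current_force(),2),current_clock())
for pi,z,o in ((20,.095,.02),(8,.088,.02),(0,.084,.02),(-8,.08,.022),(-16,.076,.024),(-26,.074,.026),(-38,.074,.028),(-50,.074,.028)):
    p,q=tool(NOSE,J+o*dv+[0,0,z],Y,pi); servo_line(p,q,rate=.1)
sleep(.3)
print(np.round(current_force(),2),current_finger_gap(),current_clock())
p,q=tool(NOSE,J+.028*dv+[0,0,.16],Y,-50); servo_line(p,q,rate=.15)
p,q=tool(ORG,[.50,.05,.17],10,0); servo_line(p,q,rate=.25)
print(np.round(current_force(),2),current_clock())
c=capture("wrist"); s=capture("scene"); e=capture("side")
cv2.imwrite("pics/g.png",np.hstack([cv2.resize(s["image"][90:306,200:360],None,fx=2,fy=2),cv2.resize(e["image"][110:326,220:380],None,fx=2,fy=2)]))
for cam in ("scene","side"):
    print(cam,[(round(b["conf"],2),np.round(b["xy"])) for b in silhouettes(cam,"ball1")[:8]])
    c={"scene":s,"side":e}[cam]; P=pts(c,c["range_z"]>0); R=P[(P[:,0]>.44)&(P[:,0]<.6)&(P[:,1]>-.24)&(P[:,1]<-.08)&(P[:,2]>.062)&(P[:,2]<.069)]
    print("rim",len(R),(R.min(0)+R.max(0))/2)
E
```

```text
[ 0.47 -0.6  -2.62] 18.9917
[ 0.33  0.17 -2.43] 0.01773796985020993 22.675
[ 0.23  0.46 -1.1 ] 25.425
scene [(0.6, array([304., 150.])), (0.49, array([316., 151.])), (0.47, array([313., 146.]))]
rim 346 [ 0.51537669 -0.16089804  0.06514047]
side []
rim 125 [ 0.50810769 -0.17211635  0.06549615]
```

View pics/g.png

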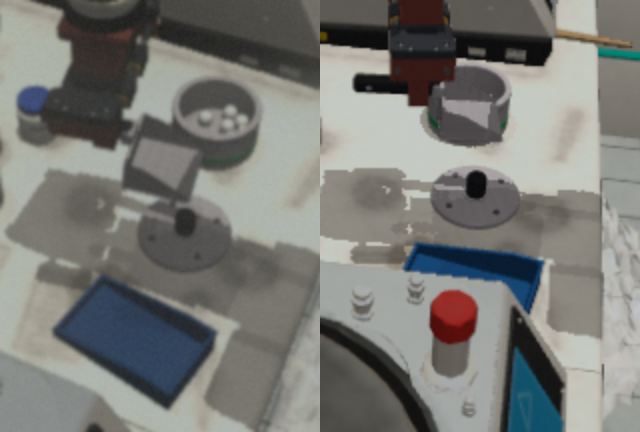

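The jar shows four balls in view, with the rest hidden behind its near wall. The tray and scoop are empty and the jar has not moved. I'll put the scoop back in the tray and take wrist views over the jar and the lid.

```bash
cat >> h.py <<'E'
from scipy.optimize import least_squares
def circ(P,r,x0):
    return least_squares(lambda p:np.hypot(P[:,0]-p[0],P[:,1]-p[1])-r,x0,loss="soft_l1",f_scale=.001).x
def look():
    c=capture("wrist"); P=pts(c,c["range_z"]>0)
    bx=lambda x0,y0,w,z0,z1:P[(abs(P[:,0]-x0)<w)&(abs(P[:,1]-y0)<w)&(P[:,2]>z0)&(P[:,2]<z1)]
    R=bx(.516,-.161,.075,.060,.070); L=bx(.49,.007,.07,.010,.021); B=bx(.516,-.161,.046,.015,.05)
    r=cv2.minEnclosingCircle(R[:,:2].astype(np.float32)) if len(R)>50 else 0
    l=cv2.minEnclosingCircle(L[:,:2].astype(np.float32)) if len(L)>50 else 0
    print("rim fit",circ(R,.054,[.516,-.161]).round(4),np.round(r[0],4),round(r[1],4),"lid",np.round(l[0],4) if l else "",round(l[1],4) if l else "",current_clock())
    return c
E
python3 - <<'E'
from h import *
p,q=tool(ORG,ORG0+[0,0,.09],YT,0); servo_line(p,q,rate=.2)
p,q=tool(ORG,ORG0+[0,0,.012],YT,0); print(servo_line(p,q,rate=.1,contact_N=6))
p,q=tool(ORG,ORG0+[0,0,.0005],YT,0); print(servo_line(p,q,rate=.04,contact_N=5),current_position(),current_force())
move_gripper(.045)
p[2]+=.1; servo_line(p,q,rate=.2)
q=Rn.from_euler("x",180,degrees=True).as_quat()
ims=[]
for a in ([JAR[0],JAR[1],.22],[LID[0],LID[1],.17]):
    move_ptp(a,q); c=look(); ims.append(c["image"])
    print([(round(b["conf"],2),np.round(b["xy"])) for b in spot_in("wrist","ball1")[:8]])
cv2.imwrite("pics/i.png",cv2.resize(np.vstack(ims),None,fx=.78,fy=.78))
E
```

```text
False
True [0.57023064 0.15165721 0.00442459] [ 0.95996467 -0.45782648  2.2837455 ]
rim fit [ 0.517  -0.1631] [ 0.5162 -0.1632] 0.0592 lid [0.4899 0.0059] 0.0586 30.2667
[(0.76, array([263., 195.])), (0.73, array([286., 170.])), (0.7, array([266., 176.])), (0.67, array([277., 184.])), (0.62, array([267., 149.])), (0.44, array([254., 188.]))]
rim fit [ 0.5167 -0.1611] [ 0.5165 -0.1626] 0.0596 lid [0.4894 0.0057] 0.0583 31.1083
[(0.84, array([432., 177.])), (0.72, array([402., 177.])), (0.66, array([414., 186.])), (0.61, array([443., 159.])), (0.51, array([419., 163.]))]
```

View pics/i.png

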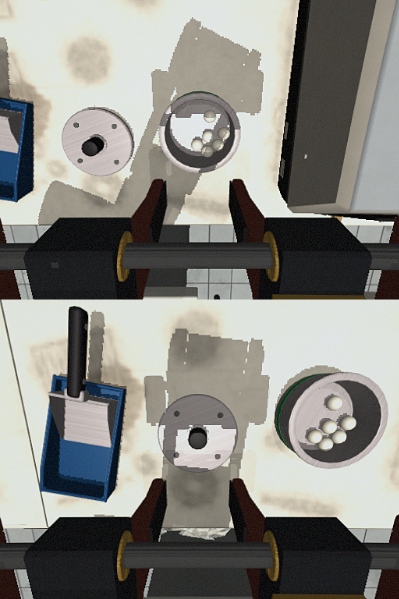

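All six balls lie in the jar, in the lower view around (325,430), and the scoop lies in the tray. Now the lid.

```bash
python3 - <<'E'
from h import *
q=Rn.from_euler("x",180,degrees=True).as_quat()
L=np.array([.4896,.0060]); J=L+[.0268,-.1686]
servo_line([*L,.05],q,rate=.15)
print(servo_line([*L,-.009],q,rate=.05,contact_N=4),current_position())
move_gripper(0.0); g=np.array(current_position()); print(g,current_finger_gap(),current_grip_force())
f0=np.array(current_force())
servo_line([*L,g[2]+.12],q,rate=.15); print("load",np.round(current_force()-f0,2))
servo_line([*J,g[2]+.12],q,rate=.2)
print(servo_line([*J,g[2]+.066],q,rate=.1,contact_N=6))
print(servo_line([*J,g[2]+.0575],q,rate=.02,contact_N=5),(np.array(current_position())-g).round(4),np.round(current_force()-f0,2),current_clock())
E
```

```text
False [ 0.48990216  0.00598257 -0.00872357]
[ 0.48972739  0.00604231 -0.00882613] 0.025707432319236168 30.000549852848053
load [-0.11  0.44 -6.2 ]
False
True [ 0.027  -0.1689  0.0587] [-0.07 -0.2   0.91] 36.95
```

Contact came at 58.7 mm above the lid's resting height, and 59 mm is fully seated. I'll release and check.

```bash
python3 - <<'E'
from h import *
move_gripper(.06)
p=np.array(current_position()); p[2]+=.15; servo_line(p,rate=.15)
servo_line([.50,-.05,.25],rate=.2); sleep(.3)
for cam in ("wrist","scene"):
    c=capture(cam); P=pts(c,c["range_z"]>0); b=P[(abs(P[:,0]-.516)<.08)&(abs(P[:,1]+.162)<.08)]
    T=b[(b[:,2]>.068)&(b[:,2]<.081)]; G=T[np.hypot(*(T[:,:2]-[.5165,-.1625]).T)<.055]
    k=np.linalg.lstsq(np.c_[G[:,:2]-[.5165,-.1625],np.ones(len(G))],G[:,2],rcond=None)[0]
    e=cv2.minEnclosingCircle(T[:,:2].astype(np.float32)); print(cam,len(T),"plate tilt",k[:2].round(3),"z",k[2].round(4),"centre",np.round(e[0],4),round(e[1],4))
    if cam=="wrist": im=c["image"]
    S=P[(P[:,0]>.59)&(P[:,0]<.66)&(P[:,1]>.09)&(P[:,1]<.2)&(P[:,2]>.05)&(P[:,2]<.07)]; print("handle z",len(S),np.median(S[:,2]) if len(S) else "", np.polyfit(S[:,0],S[:,2],1)[0] if len(S)>9 else "")
s=capture("scene")
cv2.imwrite("pics/j.png",np.vstack([im[:300],cv2.resize(s["image"][90:306,170:430],(512,300))]))
E
```

```text
wrist 7127 plate tilt [ 0.002 -0.   ] z 0.074 centre [ 0.5165 -0.1632] 0.0581
handle z 924 0.058849719266466025 -0.001126644622976015
scene 1028 plate tilt [ 0.    -0.002] z 0.0739 centre [ 0.5164 -0.1615] 0.0593
handle z 166 0.05843936888619687 -0.009175579317252063
```

View pics/j.png

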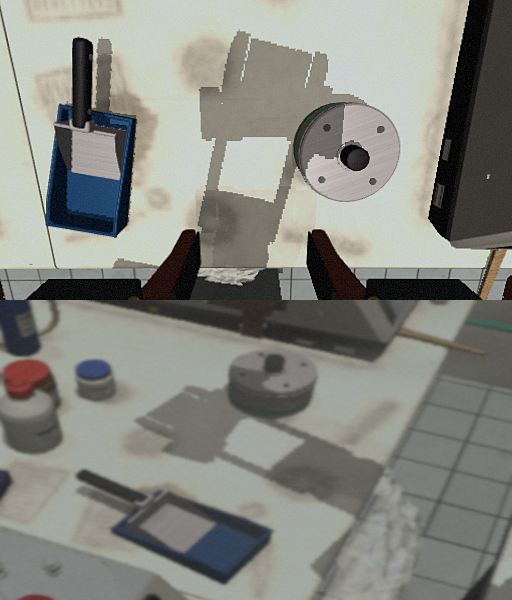

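The lid sits level on the jar at (350,152), its plate top at about 0.074 m against a nominal 0.075 m. The scoop lies flat in the tray at (90,140) and the bystanders are in place, so I'm handing in.

```bash
python3 -c "
from bench import *
print(close_job(),current_clock())"
```

```text
the job is handed in; nothing more can be done
the job is handed in; nothing more can be done
```

I handed the job in: all six balls are in the jar, the lid is seated level on the rim, and the scoop lies flat in the tray; no verdict came back.

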